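Make up two bench kits from the stock

TASK

Make up the two bench kits: put the yellow box and the green jar into the orange tray, and the cream box with the red stripe and the blue can into the white tray. In each tray the box lies flat in the longer pocket, its long side along the tray's length, and the jar or can stands upright in the pocket with the round liner. Leave the white box with the green stripe and the dark grey jar where they are, and let go of everything.

Things in the scene. Friction and masses are not known exactly. Their poses are not given: they have to be found in the camera images.
- tray_orange: Orange kit tray, fixed, for yellow box and green jar. Outside 80 mm (x) by 174 mm (y); origin: centre of its underside on the bench, z up. Pocket floors 4 mm, 4 mm thick ribs 9 mm above the bench; opening fingers that reach lower meet the ribs. Long BOX POCKET: inside 72 (x) by 88 mm (y), centre (0, -0.039) in the tray's frame. JAR POCKET (round black liner): inside 72 by 74 mm, centre (0, +0.046).
- tray_white: White kit tray, fixed, for red-striped cream box and blue can. Outside 80 mm (x) by 174 mm (y); origin: centre of its underside on the bench, z up. Pocket floors 4 mm, 4 mm thick ribs 9 mm above the bench; opening fingers that reach lower meet the ribs. Long BOX POCKET: inside 72 (x) by 88 mm (y), centre (0, -0.039) in the tray's frame. JAR POCKET (round black liner): inside 72 by 74 mm, centre (0, +0.046).
- fuse_box_center (a point): Small yellow cardboard box with a dark stripe and pale top, loose, lying flat on the bench: 40 mm wide (x), 55 mm long (y), 18 mm high, 0.06 kg. The point is its centre, half-way up (9 mm above its underside); x across the short side, y along the long side, z up. Goes to the orange tray.
- screw_box_center (a point): Small cream-white cardboard box with a red stripe, loose, lying flat on the bench: 45 mm wide (x), 65 mm long (y), 22 mm high, 0.06 kg. The point is its centre, half-way up (11 mm above its underside); x across the short side, y along the long side, z up. Goes to the white tray.
- rx_box_center (a point): Small white cardboard box with a green stripe, loose, lying flat on the bench: 55 mm wide (x), 60 mm long (y), 28 mm high, 0.06 kg. The point is its centre, half-way up (14 mm above its underside); x across the short side, y along the long side, z up. Spare stock: stays where it is.
- green_jar_center (a point): Squat green jar with a pale grey cap, closed, loose, standing upright: body 54 mm in diameter up to 35 mm, cap 34 mm in diameter above that, 40 mm high in all, 0.06 kg. The point is its centre, half-way up (20 mm above its underside); z up. Goes to the orange tray.
- flux_can_center (a point): Blue can with a white and orange label and a grey cap, closed, loose, standing upright: body 48 mm in diameter up to 46 mm, cap 30 mm in diameter above that, 52 mm high in all, 0.11 kg. The point is its centre, half-way up (26 mm above its underside); z up. Goes to the white tray.
- thinner_jar_center (a point): Dark grey jar with a yellow and white label and a dark cap, closed, loose, standing upright: body 44 mm in diameter up to 52 mm, cap 28 mm in diameter above that, 60 mm high in all, 0.09 kg. The point is its centre, half-way up (30 mm above its underside); z up. Spare stock: stays where it is. (Vice, solder station and clutter nearby stand up to 0.09 m high: carry things above them.)
Not all that is in view belongs to the job. What is shaped like the part that bears screw_box_center but purple is not meant.

How it is judged:
By the outcome, as a careful person would: the job done as asked, in the order asked, and still so for the second after the job is handed in, with the robot touching nothing.
It also fails if it takes over 99 s, if anything falls off the work surface, if the arm or the gripper's body presses on something with over 40 N, if the wrist force passes 120 N, or if a joint passes its speed limit or range.

ROBOT

A 6-joint arm with a two-finger parallel gripper is mounted at the origin on a cart in front of the work surface, level with it; the furniture and walls round the work are solid. World frame = base frame: x ahead of the robot, y to its left, z up, the work surface at z = 0. Lengths are in m, angles in rad, forces in N, time in s.
With the tool pointing down it reaches from about 0.25 to 0.775 m from the base axis. Payload 4 kg.
Tool frame: the origin (TCP) lies on the centre line of the jaws, within the pads' length; the fingertips stand 14 mm ahead of it and the grasp point (between the pads) lies 5 mm behind it (robot.tcp_to_tips is the distance from the TCP to the fingertips, in m); z points along the fingers, y is the line along which they close (so a half turn about z gives the same grasp; the last joint's range is limited). The gripper opens to 94 mm and grips with 3 to 60 N. Pads are 16 mm wide; open, the fingers measure 119 mm over their backs; the gripper's body (75 mm by 177 mm) begins 78 mm behind the grasp point.
Start: joints at [1.07, 0.087, 1.371, -0, 1.684, -0.103], TCP at [0.213, 0.507, 0.22] pointing down, gripper open.
Joint ranges: [-3.1, 3.1], [-0.76, 2.03], [0.27, 2.55], [-1.08, 4.22], [0.17, 2.65], [-2.57, 2.57]. Speed limits (rad/s): [2.79, 2.79, 3.14, 3.14, 3.14, 3.14].

INTERFACE

Orientations are given as [roll, pitch, yaw] about the fixed x, y, z axes, in that order (R = Rz(yaw) Ry(pitch) Rx(roll)).
In Python, from bench import robot gives the robot as it stands.
- The arm moves only by the tool carry_out, never from a script. Its argument "increments" is a list of rows, each a list of 3 entries, a list of its own where there are three numbers: the closure in counts, from 0 (fully open) to 255 (shut), then the shift along the tool's x, y, z in mm, then the turn about the tool's z in degrees. In form: [[fingers, [dx, dy, dz], twist], ...]. A call has 1 to 8 rows; each row shifts and turns the commanded pose from where the row before left it, along the tool's axes as they then stand; what a row does not reach is not made up. A row lasts 1/10 s, in which the tool goes at most 50 mm and 8.59 degrees, less where a joint would pass 70% of its speed; a pose out of reach is approached as far as the arm can. A call with a gripper value outside its range is refused whole. The fingers move at their own pace and stop on an object; the grip force is fixed at half the most. Time passes only in rows, so rows that do not move let the fingers close. It gives the time, the measured TCP pose, the force, the opening and the grip force at its end, in the units of the state.
- robot.get_obs(): the state, without advancing time (a new reading comes with each control period).
- robot.snapshot(name): name is "side" or "top"; returns the picture (480x640x3 uint8, blue, green, red); there is no depth.
- robot.get_calibration(name): a dict with "vfov" (degrees; the focal length in pixels is half the picture's height over the tangent of half this angle, whatever the lens; pixels are square), "cx", "cy" (the principal point, pixels), "k1" (the pictures are not rectified: a ray, as slopes to the right and down, at radius r is drawn at 1 + k1 r^2 times it, then the intrinsics apply), "T" (4x4, takes a point from camera to world coordinates). Camera axes: x right, y down, z forward; pixel columns grow to the right and rows downward; lengths in m; the calibration is good to about 2 mm. A picture is of the moment at which its call begins. get_calibration takes no time and is no camera call.
- robot.close_job(): hands the job in; it is judged then, once.
The state is a dict: "time": time; "joint_positions": joint angles; "qvel": joint speeds; "joint_torque": joint torques, N m; "tool_pos": TCP position; "ee_rot": TCP orientation; "wrist_force": force on the tool from outside, world axes, zero at the start; "wrist_torque": the same for the moment, N m; "width": finger opening in m; "finger_force": force on a finger pad.
Only numpy, scipy, OpenCV 4.12 (cv2) and the standard library are available. Lean on these libraries where they do the work, as an engineer would, in place of code of your own. Each camera call takes 0.05 s, during which the arm holds its last target. There are 200 camera calls.

## Working session

There is one attempt and no reset: what is moved stays moved. The work goes in short steps, Python scripts to look and compute and a tool call to move; the robot and the scene stay as the last step left them, time stands still between calls to the robot, and variables do not carry over. Pictures are saved under pics/ and viewed, at most 18 in all, crops included, and the job is handed in when it is done.

Besides the shell and the picture viewer there is one more tool, called after "Request:" as name(argument=value, ...), one argument or row to a line, values as JSON. carry_out: Moves the arm, as the interface text tells. Its arguments: {"type":"object","properties":{"increments":{"type":"array","items":{"type":"array"}}},"required":["increments"]}

```bash
mkdir -p pics; ls; python3 - <<'E'
from bench import robot
import cv2,json
for n in("top","side"):
    cv2.imwrite(f"pics/{n}0.png",robot.snapshot(n)); print(n,robot.get_calibration(n))
o=robot.get_obs();print(o)
E
```

```text
pics
top {'vfov': 52.940802265795085, 'cx': 324.6483640908721, 'cy': 239.4398895645005, 'k1': 0.020903964390214663, 'T': array([[-0.09384202, -0.97059428,  0.2216764 ,  0.25860387],
       [-0.99558531,  0.09106368, -0.0227442 ,  0.16010779],
       [ 0.00188872, -0.22283213, -0.974855  ,  1.12012755],
       [ 0.        ,  0.        ,  0.        ,  1.        ]])}
side {'vfov': 55.74356599149598, 'cx': 315.2734331197272, 'cy': 238.7736198386077, 'k1': -0.03834818562904132, 'T': array([[-0.99750021, -0.05112585,  0.04877989,  0.43515782],
       [-0.07040097,  0.65957183, -0.7483373 ,  0.9755859 ],
       [ 0.00608554, -0.74990076, -0.66152234,  0.80587282],
       [ 0.        ,  0.        ,  0.        ,  1.        ]])}
{'time': 0.1, 'joint_positions': array([ 1.06987605e+00,  8.79112474e-02,  1.37205834e+00,  1.47617801e-05,
        1.68358579e+00, -1.03108178e-01]), 'qvel': array([ 0.00091251,  0.00014479, -0.00348557, -0.00119188,  0.00018685,
        0.00061338]), 'joint_torque': array([ 2.60220222e-03, -3.41248941e+01, -3.03300619e+01,  7.19216047e-02,
        3.04638525e-02, -9.44388989e-05]), 'tool_pos': array([0.21286007, 0.50665667, 0.21842742]), 'ee_rot': array([-3.13964186e+00, -2.16608352e-04,  2.74378199e+00]), 'wrist_force': array([-0.18157247, -0.41992132, -0.24490348]), 'wrist_torque': array([ 0.00772153,  0.00650437, -0.01920953]), 'finger_force': 0.0, 'width': 0.09428236098624931}
```

View pics/top0.png

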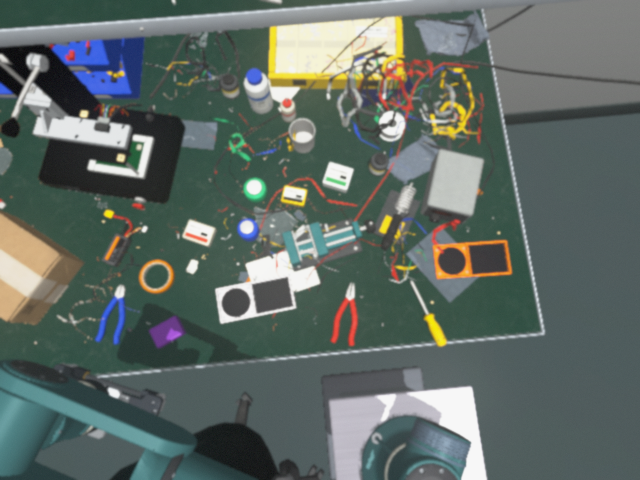

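View pics/side0.png

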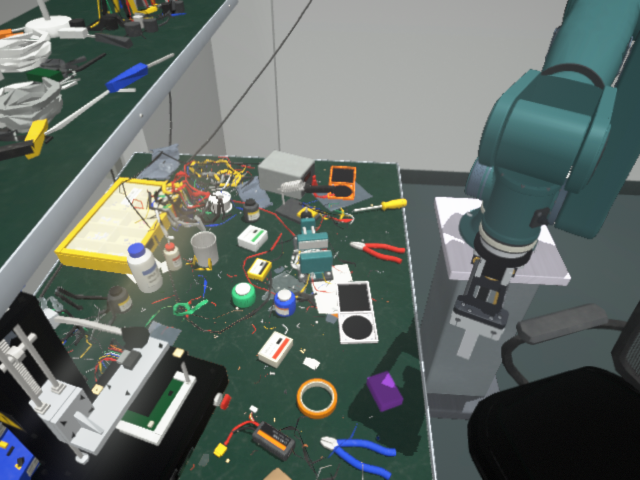

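The top view shows:
- Yellow box (294,195), green-striped box (338,177) and red-striped cream box (199,232). A purple look-alike sits at (167,332).
- Green jar (255,188) and blue can (248,229). Dark jars at (378,160) and (229,86).
- White tray (256,300) and orange tray (472,260).

The only cream box with a red stripe is at (199,232). I'll confirm it in an enlarged crop.

```bash
cat > h.py <<'E'
from bench import robot
import cv2,numpy as np
def K(n):
    c=robot.get_calibration(n); f=240/np.tan(np.radians(c["vfov"]/2))
    return c,np.array([[f,0,c["cx"]],[0,f,c["cy"]],[0,0,1]]),np.array([c["k1"],0,0,0,0.])
def cast(n,uv,z):
    c,k,d=K(n); s=cv2.undistortPoints(np.float64(uv).reshape(-1,1,2),k,d)[:,0]
    r=np.c_[s,np.ones(len(s))]@c["T"][:3,:3].T; o=c["T"][:3,3]
    return (o+r*((z-o[2])/r[:,2])[:,None])[:,:2]
def proj(n,P):
    c,k,d=K(n); T=np.linalg.inv(c["T"])
    return cv2.projectPoints(np.float64(P).reshape(-1,1,3),cv2.Rodrigues(T[:3,:3])[0],T[:3,3],k,d)[0][:,0]
E
python3 - <<'E'
from h import *
im=cv2.imread("pics/top0.png")
c=cv2.resize(im[155:330,180:390],None,fx=3.8,fy=3.42,interpolation=cv2.INTER_CUBIC)
c=cv2.resize(im[160:318,180:390],None,fx=3.8,fy=3.8,interpolation=cv2.INTER_CUBIC)[:598,:798]
cv2.imwrite("pics/c1.png",c)
a=cv2.resize(im[225:295,420:520],None,fx=4,fy=4,interpolation=cv2.INTER_CUBIC)
s=cv2.imread("pics/side0.png")
b=cv2.resize(s[225:375,215:385],None,fx=4,fy=4,interpolation=cv2.INTER_CUBIC)[:600]
o=np.zeros((600,800,3),np.uint8); o[:600,:680]=b; o[:280,400:800]=a
cv2.imwrite("pics/c2.png",o)
E
```

```text
(no output)
```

View pics/c1.png

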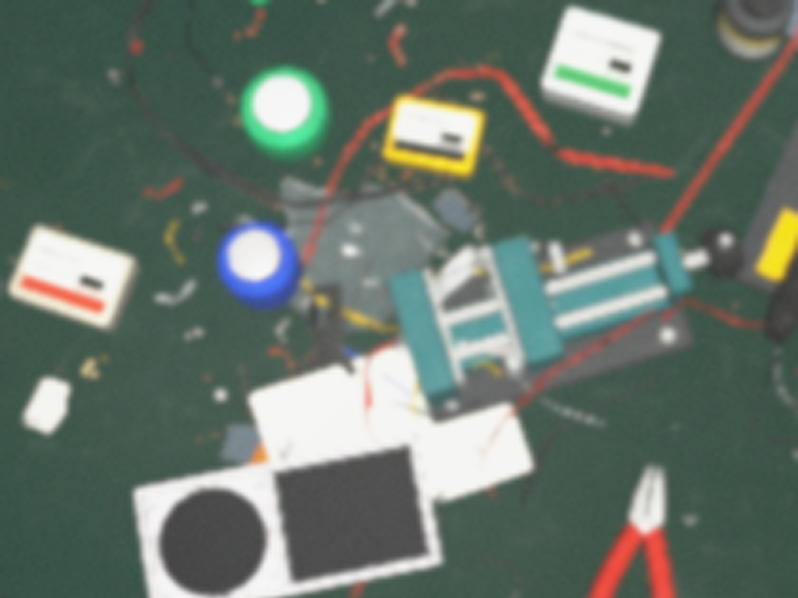

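View pics/c2.png

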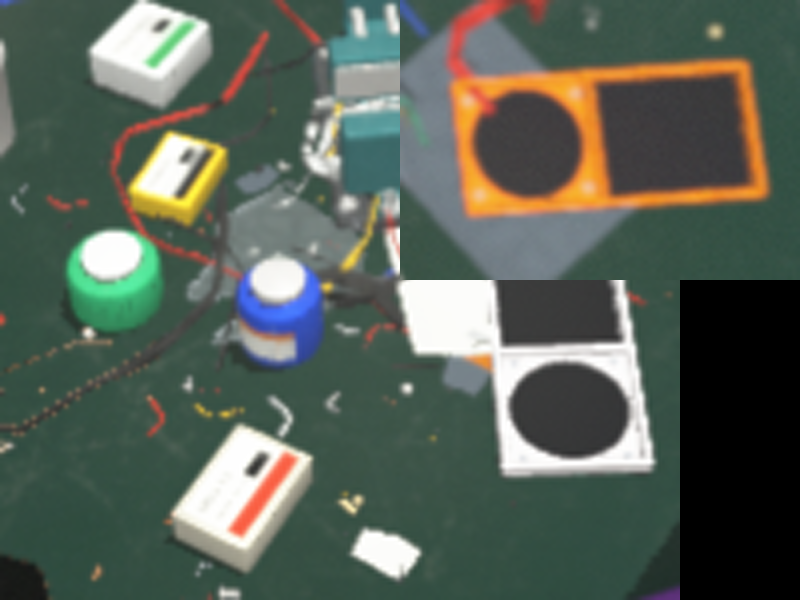

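The crops confirm it: cream box with red stripe at c1 (72,277), purple excluded, and the yellow box (435,135), green jar (283,105) and can (257,258) match. In c2 both trays show the liner pocket on the left side of the top view. Next I measure.

```bash
cat > m.py <<'E'
from h import *
B={"fuse":(.018,[(397,95),(485,112),(473,163),(386,147)],[(170,132),(227,152),(190,212),(133,195)]),
"screw":(.022,[(40,227),(134,259),(110,326),(12,292)],[(240,425),(312,460),(245,545),(172,512)])}
o=lambda p:np.array(p)/3.8+[180,160]
s=lambda p:np.array(p)/4+[215,225]
def rep(nm,q):
    c=q.mean(0); a=(q[1]+q[2]-q[0]-q[3])/2; b=(q[3]+q[2]-q[0]-q[1])/2
    print(nm,c.round(4),"e1 %.3f @%.1f  e2 %.3f @%.1f"%(np.hypot(*a),np.degrees(np.arctan2(a[1],a[0])),np.hypot(*b),np.degrees(np.arctan2(b[1],b[0]))))
for k,(h,t,si) in B.items():
    rep(k+" top",cast("top",o(t),h)); rep(k+" side",cast("side",s(si),h))
print("gcap",cast("top",o([(283,103)]),.04),cast("side",s([(112,255)]),.04))
print("can",cast("top",o([(255,254)]),.052),cast("side",s([(278,279)]),.052))
t=np.array([(455,82),(745,62),(768,195),(470,214)])-[400,0]; rep("orange",cast("top",t/4+[420,225],.009))
rep("white",cast("top",o([(135,488),(410,446),(440,560)]+[(150,606)]),.009))
im=cv2.imread("pics/top0.png");side=cv2.imread("pics/side0.png")
def blob(im,lo,hi,box):
    x,y,w,h=box; m=cv2.inRange(cv2.cvtColor(im[y:y+h,x:x+w],cv2.COLOR_BGR2HSV),lo,hi)
    c=max(cv2.findContours(m,cv2.RETR_EXTERNAL,cv2.CHAIN_APPROX_NONE)[0],key=cv2.contourArea)
    M=cv2.moments(c);return np.array([[M["m10"]/M["m00"]+x,M["m01"]/M["m00"]+y]])
k=((0,0,0),(180,90,90))
for n,i,bo,bw in(("top",im,[(430,243,43,37),(470,240,40,36)],[(220,284,32,38),(254,278,38,35)]),("side",side,[(330,183,22,14),(330,166,26,16)],[(338,313,38,29),(337,283,36,29)])):
    for a,b in(("O",bo),("W",bw)):
        q=[cast(n,blob(i,*k,x),.004)[0] for x in b]; d=q[0]-q[1]
        print(n,a,"jar",q[0].round(4),"box",q[1].round(4),"dist %.3f yaw(y axis dir) %.1f"%(np.hypot(*d),np.degrees(np.arctan2(d[1],d[0]))))
E
python3 m.py
```

```text
fuse top [0.6272 0.1958] e1 0.056 @-106.5  e2 0.035 @163.3
fuse side [0.6203 0.2026] e1 0.040 @160.6  e2 0.056 @75.5
screw top [0.5521 0.4246] e1 0.064 @-114.5  e2 0.044 @156.7
screw side [0.5508 0.4289] e1 0.044 @155.8  e2 0.062 @63.5
gcap [[0.64552175 0.28757884]] [[0.64299771 0.29277953]]
can [[0.54743767 0.30882159]] [[0.54522653 0.31399468]]
orange [ 0.4312 -0.2053] e1 0.173 @-91.5  e2 0.079 @178.7
white [0.3888 0.307 ] e1 0.172 @-86.5  e2 0.072 @-172.6
top O jar [ 0.4333 -0.1583] box [ 0.4318 -0.2436] dist 0.085 yaw(y axis dir) 89.0
top W jar [0.3837 0.3526] box [0.3929 0.2679] dist 0.085 yaw(y axis dir) 96.2
side O jar [ 0.434  -0.1589] box [ 0.4298 -0.2451] dist 0.086 yaw(y axis dir) 87.2
side W jar [0.3825 0.3535] box [0.3919 0.2679] dist 0.086 yaw(y axis dir) 96.3
```

```bash
cat > go.py <<'E'
import sys
from h import *
from scipy.spatial.transform import Rotation as R
def go(x,y,z,yaw):
    o=robot.get_obs(); r=R.from_euler("xyz",o["ee_rot"]); cy=np.degrees(o["ee_rot"][2])
    tw=(cy-yaw+90)%180-90
    print("t%.1f pos"%o["time"],o["tool_pos"].round(4),"yaw %.1f"%cy,"shift mm",(r.inv().apply(np.array([x,y,z])-o["tool_pos"])*1000).round(1),"twist %.1f"%tw,"j6 %.2f"%o["joint_positions"][5],"w %.4f f %.1f"%(o["width"],o["finger_force"]))
if __name__=="__main__": go(*map(float,sys.argv[1:]))
E
python3 go.py .624 .199 .17 74.5
```

```text
t0.1 pos [0.2129 0.5067 0.2184] yaw 157.2 shift mm [-498.2 -124.3   48.6] twist 82.7 j6 -0.10 w 0.0943 f 0.0
```

Request:
carry_out(
  increments=[
    [0,[-38,-9.5,0],0],
    [0,[-38,-9.5,0],0],
    [0,[-38,-9.5,0],0],
    [0,[-38,-9.5,0],0],
    [0,[-38,-9.5,0],0],
    [0,[-38,-9.5,0],0],
    [0,[-38,-9.5,0],0],
    [0,[-38,-9.5,0],0],
  ],
)

```text
time: 0.9
tool_pos: [0.4648, 0.318, 0.2189]
ee_rot: [-3.141, -0.001, 2.744]
wrist_force: [-0.3, 1.5, 0.6]
width: 0.0941
finger_force: 0.0
```

Request:
carry_out(
  increments=[
    [0,[-39,-9.6,10],0],
    [0,[-39,-9.6,10],0],
    [0,[-39,-9.6,10],0],
    [0,[-39,-9.6,10],0],
    [0,[-38,-9.6,9],0],
    [0,[0,0,0],8],
    [0,[0,0,0],8],
    [0,[0,0,0],8],
  ],
)

```text
time: 1.7
tool_pos: [0.6241, 0.1992, 0.1691]
ee_rot: [-3.14, -0.001, 2.318]
wrist_force: [-0.0, -0.3, 0.1]
width: 0.0943
finger_force: 0.0
```

Request:
carry_out(
  increments=[
    [0,[0,0,0],8],
    [0,[0,0,0],8],
    [0,[0,0,0],8],
    [0,[0,0,0],8],
    [0,[0,0,0],8],
    [0,[0,0,0],8],
    [0,[0,0,0],3],
    [0,[0,0,0],0],
  ],
)

```text
time: 2.5
tool_pos: [0.6238, 0.1998, 0.1697]
ee_rot: [-3.14, 0.0, 1.435]
wrist_force: [-0.1, 0.1, 0.4]
width: 0.0939
finger_force: 0.0
```

```bash
python3 - <<'E'
from h import *
from go import go
go(.624,.199,.05,74.5)
a=robot.snapshot("top");b=robot.snapshot("side")
z=lambda i,x,y:cv2.resize(i[y:y+150,x:x+100],None,fx=4,fy=4,interpolation=cv2.INTER_CUBIC)
cv2.imwrite("pics/a1.png",np.hstack([z(a,250,130),z(b,210,190)]))
E
```

```text
t2.5 pos [0.6238 0.1998 0.1697] yaw 82.2 shift mm [ -0.7   0.4 119.7] twist 7.7 j6 0.36 w 0.0939 f 0.0
```

View pics/a1.png

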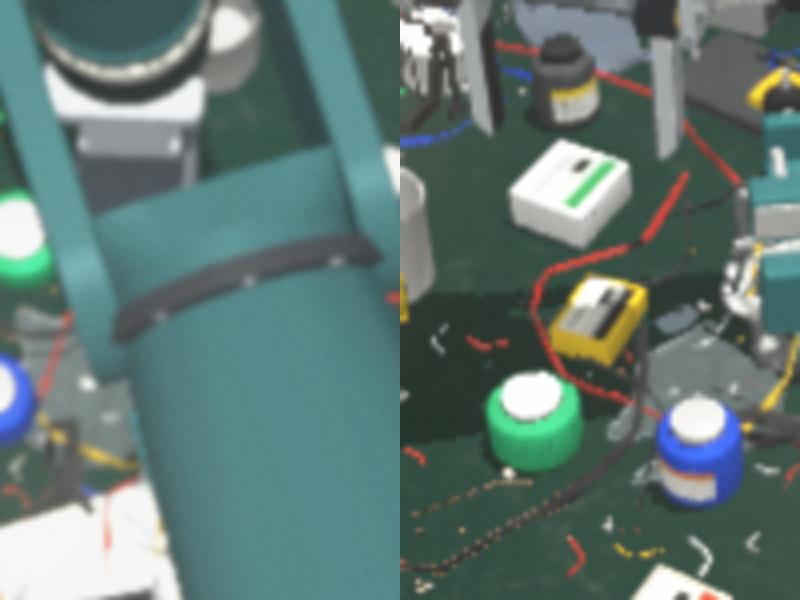

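The side view shows the jaws hanging above and astride the yellow box (about (265,270) in the side picture), with the fingers clear of the white box.

Request:
carry_out(
  increments=[
    [70,[-0.7,0.4,0],7.7],
    [70,[0,0,30],0],
    [70,[0,0,30],0],
    [70,[0,0,30],0],
    [70,[0,0,30],0],
    [70,[0,0,20],0],
    [70,[0,0,8],0],
    [70,[0,0,0],0],
  ],
)

```text
time: 3.4
tool_pos: [0.6235, 0.1989, 0.0209]
ee_rot: [-3.139, 0.001, 1.301]
wrist_force: [0.9, 0.1, -0.3]
width: 0.0681
finger_force: 0.0
```

```bash
python3 - <<'E'
from h import *
from go import go
go(.624,.199,.019,74.5)
b=robot.snapshot("side")
cv2.imwrite("pics/a2.png",cv2.resize(b[190:310,190:350],None,fx=4,fy=4,interpolation=cv2.INTER_CUBIC))
E
```

```text
t3.4 pos [0.6235 0.1989 0.0209] yaw 74.5 shift mm [0.3 0.5 1.9] twist 0.0 j6 0.49 w 0.0681 f 0.0
```

View pics/a2.png

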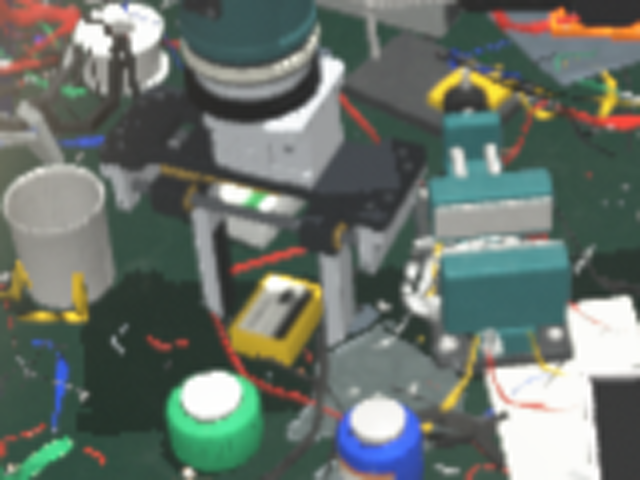

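The jaws straddle the yellow box (crop (275,318)). Closing.

Request:
carry_out(
  increments=[
    [70,[0,0,2],0],
    [255,[0,0,0],0],
    [255,[0,0,0],0],
    [255,[0,0,0],0],
    [255,[0,0,0],0],
    [255,[0,0,-20],0],
    [255,[0,0,-40],0],
    [255,[0,0,-40],0],
  ],
)

```text
time: 4.25
tool_pos: [0.6235, 0.1989, 0.1202]
ee_rot: [-3.139, 0.001, 1.3]
wrist_force: [0.9, -0.7, -0.3]
width: 0.0398
finger_force: 29.9
```

```bash
python3 go.py .431 -.244 .17 88.5
```

```text
t4.2 pos [0.6235 0.1989 0.1202] yaw 74.5 shift mm [-478.3  -67.3  -49. ] twist -14.0 j6 0.49 w 0.0398 f 29.9
```

Request:
carry_out(
  increments=[
    [255,[0,0,-49],0],
    [255,[-25,-3.5,0],0],
    [255,[-40,-5.6,0],0],
    [255,[-40,-5.6,0],0],
    [255,[-40,-5.6,0],0],
    [255,[-40,-5.6,0],0],
    [255,[-40,-5.6,0],0],
    [255,[-40,-5.6,0],0],
  ],
)

```text
time: 5.05
tool_pos: [0.517, -0.0477, 0.1695]
ee_rot: [3.141, -0.0, 1.301]
wrist_force: [0.0, 0.1, -0.5]
width: 0.0398
finger_force: 29.9
```

Request:
carry_out(
  increments=[
    [255,[-40,-5.6,0],0],
    [255,[-40,-5.6,0],0],
    [255,[-40,-5.6,0],0],
    [255,[-40,-5.6,0],0],
    [255,[-35,-5,0],0],
    [255,[-18,-2.5,0],0],
    [255,[0,0,0],-7],
    [255,[0,0,0],-7],
  ],
)

```text
time: 5.85
tool_pos: [0.4316, -0.2444, 0.1694]
ee_rot: [-3.142, -0.0, 1.548]
wrist_force: [0.1, 0.9, -1.0]
width: 0.0399
finger_force: 29.9
```

```bash
python3 - <<'E'
from h import *
from go import go
go(.431,-.244,.026,88.5)
b=robot.snapshot("side")
cv2.imwrite("pics/a3.png",cv2.resize(b[110:260,250:410],None,fx=4,fy=4,interpolation=cv2.INTER_CUBIC))
E
```

```text
t5.8 pos [ 0.4316 -0.2444  0.1694] yaw 88.7 shift mm [  0.4  -0.6 143.4] twist 0.2 j6 -0.61 w 0.0399 f 29.9
```

View pics/a3.png

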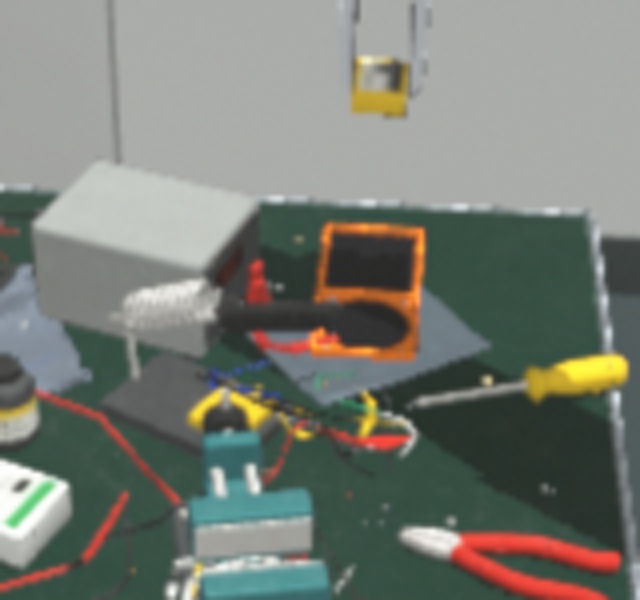

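The box hangs above the orange box pocket (crop (378,88)); the soldering iron handle runs near the jar pocket. Lowering.

Request:
carry_out(
  increments=[
    [255,[0,0,30],0],
    [255,[0,0,40],0],
    [255,[0,0,40],0],
    [255,[0,0,20],0],
    [255,[0,0,10],0],
    [255,[0,0,3],0],
    [255,[0,0,0],0],
    [255,[0,0,0],0],
  ],
)

```text
time: 6.7
tool_pos: [0.4334, -0.2444, 0.0282]
ee_rot: [3.139, 0.002, 1.544]
wrist_force: [-0.0, -0.2, 0.2]
width: 0.0396
finger_force: 29.9
```

```bash
python3 - <<'E'
from h import *
from go import go
go(.431,-.244,.025,88.5)
s=lambda p:np.array(p)/4+[250,110]
for z in(.05,.09): print(cast("side",s([(225,318),(330,318),(400,325)]),z).round(3), cast("top",[(408,190),(390,240),(385,245)],z).round(3))
E
```

```text
t6.7 pos [ 0.4334 -0.2444  0.0282] yaw 88.5 shift mm [ 0.4 -2.4  3.2] twist -0.0 j6 -0.60 w 0.0396 f 29.9
[[ 0.532 -0.091]
 [ 0.457 -0.097]
 [ 0.406 -0.092]] [[ 0.601 -0.069]
 [ 0.487 -0.013]
 [ 0.476 -0.   ]]
[[ 0.527 -0.034]
 [ 0.455 -0.04 ]
 [ 0.408 -0.036]] [[ 0.589 -0.061]
 [ 0.478 -0.006]
 [ 0.468  0.006]]
```

Request:
carry_out(
  increments=[
    [255,[0,-2.4,3.5],0],
    [255,[0,0,0],0],
    [255,[0,0,0],0],
    [80,[0,0,0],0],
    [80,[0,0,0],0],
    [80,[0,0,0],0],
    [80,[0,0,-20],0],
    [80,[0,0,-40],0],
  ],
)

```text
time: 7.5
tool_pos: [0.4269, -0.2415, 0.0793]
ee_rot: [-3.133, -0.006, 1.545]
wrist_force: [0.1, -0.3, -0.5]
width: 0.0647
finger_force: 0.0
```

```bash
python3 go.py .644 .290 .17 100
```

```text
t7.5 pos [ 0.4269 -0.2415  0.0793] yaw 88.5 shift mm [537.5 202.4 -89.3] twist -11.5 j6 -0.60 w 0.0647 f 0.0
```

Request:
carry_out(
  increments=[
    [0,[0,0,-45],0],
    [0,[0,0,-45],0],
    [0,[30,11.3,0],0],
    [0,[40,15,0],0],
    [0,[40,15,0],0],
    [0,[40,15,0],0],
    [0,[40,15,0],0],
    [0,[40,15,0],0],
  ],
)

```text
time: 8.3
tool_pos: [0.522, -0.0143, 0.1724]
ee_rot: [-3.14, 0.0, 1.545]
wrist_force: [0.8, -0.6, 0.9]
width: 0.0941
finger_force: 0.0
```

Request:
carry_out(
  increments=[
    [0,[40,15,0],0],
    [0,[40,15,0],0],
    [0,[40,15,0],0],
    [0,[40,15,0],0],
    [0,[40,15,0],0],
    [0,[40,15,0],0],
    [0,[40,15,0],0],
    [0,[27,11,0],0],
  ],
)

```text
time: 9.1
tool_pos: [0.6458, 0.2906, 0.1714]
ee_rot: [-3.139, 0.0, 1.547]
wrist_force: [-0.6, 0.2, -0.2]
width: 0.094
finger_force: 0.0
```

Request:
carry_out(
  increments=[
    [0,[0,0,0],-8],
    [0,[0,0,0],-8],
    [0,[0,0,0],-5],
    [0,[0,0,0],0],
  ],
)

```text
time: 9.5
tool_pos: [0.6456, 0.2879, 0.1718]
ee_rot: [-3.139, 0.0, 1.911]
wrist_force: [-0.1, 0.7, 0.2]
width: 0.0939
finger_force: 0.0
```

```bash
python3 - <<'E'
from h import *
from go import go
go(.644,.29,.023,110)
b=robot.snapshot("side");a=robot.snapshot("top")
z=lambda i,x,y:cv2.resize(i[y:y+150,x:x+100],None,fx=4,fy=4,interpolation=cv2.INTER_CUBIC)
cv2.imwrite("pics/a4.png",np.hstack([z(a,420,200),z(b,210,200)]))
E
```

```text
t9.5 pos [0.6456 0.2879 0.1718] yaw 109.5 shift mm [  2.5  -0.5 148.8] twist -0.5 j6 -0.00 w 0.0939 f 0.0
```

View pics/a4.png

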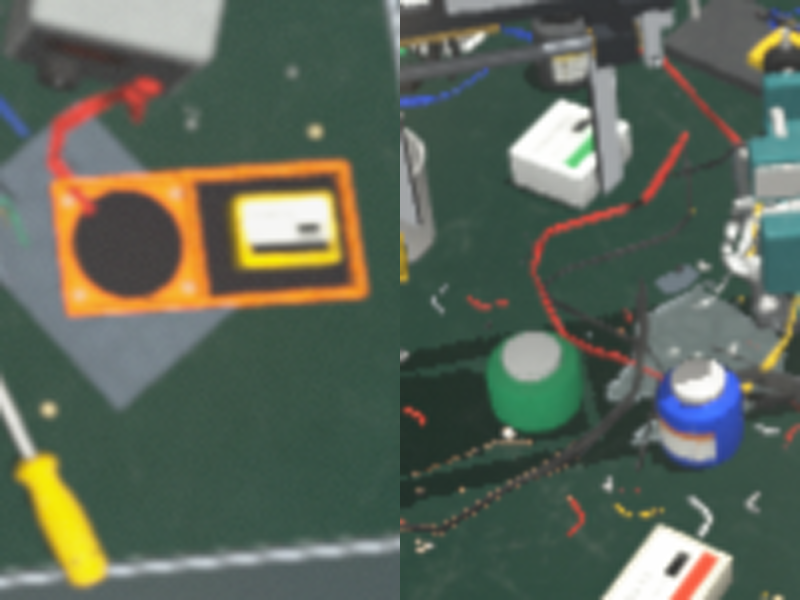

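The yellow box lies flat within the orange box pocket (left crop (287,230)), and the green jar is below the jaws. Descending and gripping.

Request:
carry_out(
  increments=[
    [0,[2.5,0,30],0],
    [0,[0,0,30],0],
    [0,[0,0,30],0],
    [0,[0,0,30],0],
    [0,[0,0,20],0],
    [0,[0,0,9],0],
    [0,[0,0,0],0],
    [0,[0,0,0],0],
  ],
)

```text
time: 10.4
tool_pos: [0.6459, 0.2905, 0.0253]
ee_rot: [3.14, -0.0, 1.911]
wrist_force: [-0.3, 0.1, 1.1]
width: 0.0936
finger_force: 0.0
```

Request:
carry_out(
  increments=[
    [255,[0,0,0],0],
    [255,[0,0,0],0],
    [255,[0,0,0],0],
    [255,[0,0,0],0],
    [255,[0,0,0],0],
    [255,[0,0,-20],0],
    [255,[0,0,-40],0],
    [255,[0,0,-40],0],
  ],
)

```text
time: 11.2
tool_pos: [0.6442, 0.29, 0.1232]
ee_rot: [-3.138, -0.0, 1.911]
wrist_force: [-0.0, -0.1, -0.5]
width: 0.0526
finger_force: 29.9
```

```bash
python3 go.py .4335 -.1585 .17 88.5
```

```text
t11.2 pos [0.6442 0.29   0.1232] yaw 109.5 shift mm [-352.4 -348.5  -45.5] twist 21.0 j6 0.00 w 0.0526 f 29.9
```

The width of 52.6 mm is slightly under 54, so I'll check where the jar sits in the jaws.

```bash
python3 - <<'E'
from h import *
b=robot.snapshot("side"); o=robot.get_obs()
m=cv2.inRange(cv2.cvtColor(b,cv2.COLOR_BGR2HSV),(65,110,60),(85,255,255)); m[:150]=0;m[330:]=0;m[:,:200]=0;m[:,330:]=0
c=max(cv2.findContours(m,cv2.RETR_EXTERNAL,cv2.CHAIN_APPROX_NONE)[0],key=cv2.contourArea)
x,y,w,h=cv2.boundingRect(c); print(x,y,w,h,proj("side",[*o["tool_pos"]]),proj("side",[o["tool_pos"]+[0,0,.015]]))
cv2.imwrite("pics/a5.png",cv2.resize(b[y-50:y+70,x-50:x+90],None,fx=5,fy=5,interpolation=cv2.INTER_CUBIC))
E
```

```text
227 254 26 25 [[236.32697296 258.35670019]] [[235.55080744 253.23188102]]
```

View pics/a5.png

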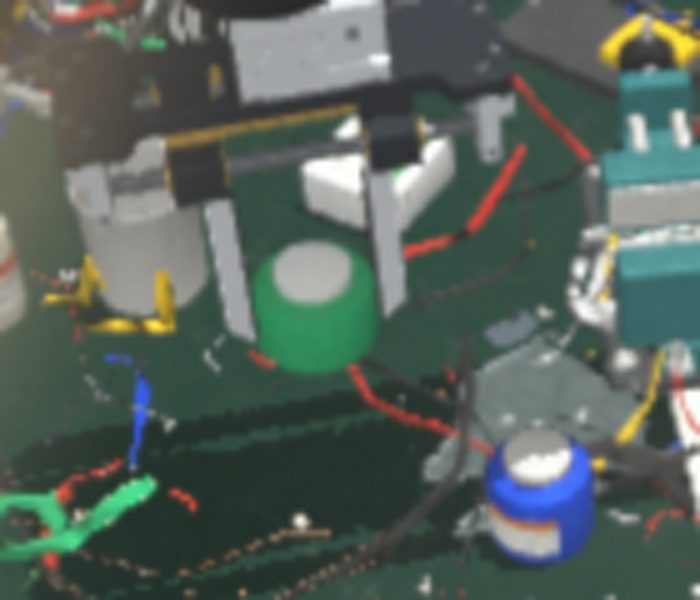

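```bash
python3 - <<'E'
from h import *
o=robot.get_obs();p=o["tool_pos"];y=o["ee_rot"][2]
for z in(.134,.138): 
    q=cast("side",[(239.4,258.4)],z)[0]-p[:2]; print(q.round(4),"along tool x",q@[np.cos(y),np.sin(y)],"tool y",q@[np.sin(y),-np.cos(y)])
E
```

```text
[-0.0066 -0.0003] along tool x 0.0019091998744000312 tool y -0.006311150303833377
[-0.0078  0.0038] along tool x 0.006160407885146539 tool y -0.006108584114389206
```

Offset in the jaw is only a few mm, which is fine. Carrying to the orange jar pocket.

Request:
carry_out(
  increments=[
    [255,[0,0,-46],0],
    [255,[-20,-20,0],0],
    [255,[-28,-28,0],0],
    [255,[-28,-28,0],0],
    [255,[-28,-28,0],0],
    [255,[-28,-28,0],0],
    [255,[-28,-28,0],0],
    [255,[-28,-28,0],0],
  ],
)

```text
time: 12.05
tool_pos: [0.5298, 0.049, 0.1696]
ee_rot: [3.141, 0.0, 1.912]
wrist_force: [0.9, -0.4, -0.2]
width: 0.0529
finger_force: 29.9
```

Request:
carry_out(
  increments=[
    [255,[-28,-28,0],0],
    [255,[-28,-28,0],0],
    [255,[-28,-28,0],0],
    [255,[-28,-28,0],0],
    [255,[-28,-28,0],0],
    [255,[-26,-20,0],0],
    [255,[0,0,0],8],
    [255,[0,0,0],8],
  ],
)

```text
time: 12.85
tool_pos: [0.4348, -0.1606, 0.1697]
ee_rot: [3.141, -0.0, 1.624]
wrist_force: [0.0, 0.3, -0.7]
width: 0.0527
finger_force: 29.9
```

Request:
carry_out(
  increments=[
    [255,[0,0,0],5],
    [255,[0,0,0],0],
    [255,[0,0,0],0],
  ],
)

```text
time: 13.15
tool_pos: [0.4353, -0.1595, 0.1698]
ee_rot: [-3.141, -0.0, 1.547]
wrist_force: [-0.7, 0.2, -1.1]
width: 0.0525
finger_force: 29.9
```

```bash
python3 - <<'E'
from h import *
from go import go
go(.4335,-.161,.0295,88.5)
b=robot.snapshot("side");a=robot.snapshot("top")
z=lambda i,x,y:cv2.resize(i[y:y+100,x:x+100],None,fx=4,fy=4,interpolation=cv2.INTER_CUBIC)
cv2.imwrite("pics/a6.png",np.hstack([z(a,420,200),z(b,290,110)]))
E
```

```text
t13.2 pos [ 0.4353 -0.1595  0.1698] yaw 88.6 shift mm [ -1.6  -1.7 140.3] twist 0.1 j6 -0.45 w 0.0525 f 29.9
```

View pics/a6.png

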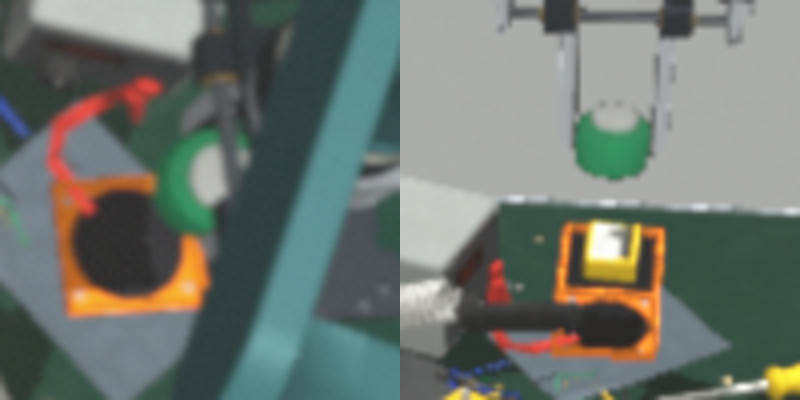

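The jar hangs upright ahead of the pocket and the yellow box is in its pocket. Lowering.

Request:
carry_out(
  increments=[
    [255,[-1.5,-1.7,30],0],
    [255,[0,0,40],0],
    [255,[0,0,35],0],
    [255,[0,0,20],0],
    [255,[0,0,10],0],
    [255,[0,0,2],0],
    [255,[0,0,0],0],
    [255,[0,0,0],0],
  ],
)

```text
time: 14.05
tool_pos: [0.4347, -0.1615, 0.0344]
ee_rot: [3.139, 0.001, 1.545]
wrist_force: [-0.5, -0.6, -1.0]
width: 0.0524
finger_force: 29.9
```

```bash
python3 - <<'E'
from h import *
from go import go
go(.4335,-.161,.03,88.5)
print(robot.get_obs()["wrist_force"])
E
```

```text
t14.1 pos [ 0.4347 -0.1615  0.0344] yaw 88.5 shift mm [ 0.5 -1.2  4.4] twist 0.0 j6 -0.45 w 0.0524 f 29.9
[-0.49116535 -0.56065659 -1.04013895]
```

Request:
carry_out(
  increments=[
    [255,[0,-1,4],0],
    [255,[0,0,0],0],
    [255,[0,0,0],0],
    [60,[0,0,0],0],
    [60,[0,0,0],0],
    [60,[0,0,0],0],
    [60,[0,0,-25],0],
    [60,[0,0,-45],0],
  ],
)

```text
time: 14.85
tool_pos: [0.4296, -0.1595, 0.0956]
ee_rot: [-3.133, -0.004, 1.545]
wrist_force: [0.3, -0.5, 0.1]
width: 0.0716
finger_force: 0.0
```

```bash
python3 go.py .5515 .426 .17 64.5
```

```text
t14.8 pos [ 0.4296 -0.1595  0.0956] yaw 88.5 shift mm [588.8 105.9 -72.7] twist 24.0 j6 -0.45 w 0.0716 f 0.0
```

Request:
carry_out(
  increments=[
    [0,[0,0,-45],0],
    [0,[0,0,-28],0],
    [0,[28.8,5.4,0],0],
    [0,[40,7.2,0],0],
    [0,[40,7.2,0],0],
    [0,[40,7.2,0],0],
    [0,[40,7.2,0],0],
    [0,[40,7.2,0],0],
  ],
)

```text
time: 15.65
tool_pos: [0.4798, 0.0682, 0.1717]
ee_rot: [-3.141, 0.0, 1.545]
wrist_force: [0.1, -0.9, 0.7]
width: 0.094
finger_force: 0.0
```

Request:
carry_out(
  increments=[
    [0,[40,7.2,0],0],
    [0,[40,7.2,0],0],
    [0,[40,7.2,0],0],
    [0,[40,7.2,0],0],
    [0,[40,7.2,0],0],
    [0,[40,7.2,0],0],
    [0,[40,7.2,0],0],
    [0,[40,7.2,0],0],
  ],
)

```text
time: 16.45
tool_pos: [0.5458, 0.3865, 0.1712]
ee_rot: [-3.141, 0.001, 1.545]
wrist_force: [0.8, -0.3, 0.5]
width: 0.0938
finger_force: 0.0
```

Request:
carry_out(
  increments=[
    [70,[40,7,0],0],
    [70,[0,0,0],8],
    [70,[0,0,0],8],
    [70,[0,0,0],8],
    [70,[0,0,0],0],
    [70,[0,0,0],0],
  ],
)

```text
time: 17.05
tool_pos: [0.5538, 0.4247, 0.1715]
ee_rot: [-3.141, 0.001, 1.129]
wrist_force: [-1.1, -0.5, -1.1]
width: 0.0682
finger_force: 0.0
```

```bash
python3 - <<'E'
from h import *
from go import go
go(.5515,.426,.02,64.5)
b=robot.snapshot("side");a=robot.snapshot("top")
z=lambda i,x,y:cv2.resize(i[y:y+120,x:x+100],None,fx=4,fy=4,interpolation=cv2.INTER_CUBIC)
cv2.imwrite("pics/a7.png",np.hstack([z(a,420,200),z(b,230,270)]))
E
```

```text
t17.1 pos [0.5538 0.4247 0.1715] yaw 64.7 shift mm [  0.3  -2.6 151.5] twist 0.2 j6 1.02 w 0.0682 f 0.0
```

View pics/a7.png

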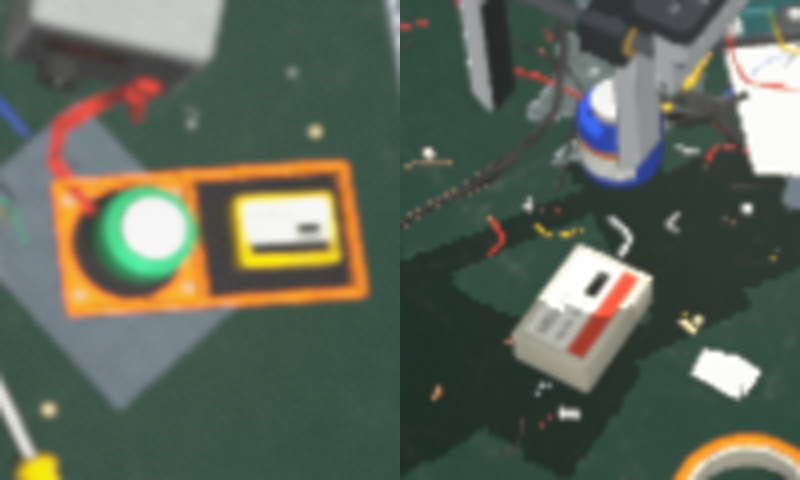

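The green jar stands in the orange jar pocket (left crop cap (155,225)). The cream, red-striped box is below the jaws (right crop (585,318)).

Request:
carry_out(
  increments=[
    [70,[0.3,-2.6,30],0],
    [70,[0,0,30],0],
    [70,[0,0,30],0],
    [70,[0,0,30],0],
    [70,[0,0,20],0],
    [70,[0,0,10],0],
    [70,[0,0,2],0],
    [70,[0,0,0],0],
  ],
)

```text
time: 17.95
tool_pos: [0.5522, 0.4265, 0.0209]
ee_rot: [3.141, -0.001, 1.126]
wrist_force: [0.4, 0.3, 0.3]
width: 0.0684
finger_force: 0.0
```

Request:
carry_out(
  increments=[
    [255,[0,0,0],0],
    [255,[0,0,0],0],
    [255,[0,0,0],0],
    [255,[0,0,0],0],
    [255,[0,0,0],0],
    [255,[0,0,-20],0],
    [255,[0,0,-40],0],
    [255,[0,0,-40],0],
  ],
)

```text
time: 18.75
tool_pos: [0.5507, 0.4256, 0.119]
ee_rot: [-3.139, 0.004, 1.126]
wrist_force: [0.2, 0.6, -0.9]
width: 0.0449
finger_force: 29.9
```

```bash
python3 - <<'E'
from h import *
from go import go
go(.392,.268,.17,96.3)
print(cast("top",[(458.75,256.25)],.044))
E
```

```text
t18.8 pos [0.5507 0.4256 0.119 ] yaw 64.5 shift mm [-210.7  -75.5  -50.1] twist -31.8 j6 1.02 w 0.0449 f 29.9
[[ 0.43591236 -0.16436409]]
```

Request:
carry_out(
  increments=[
    [255,[0,0,-50],0],
    [255,[-30,-10.5,0],0],
    [255,[-40,-14.4,0],0],
    [255,[-40,-14.4,0],0],
    [255,[-40,-14.4,0],0],
    [255,[-40,-14.4,0],0],
    [255,[-21,-7.5,0],0],
    [255,[0,0,0],-8],
  ],
)

```text
time: 19.55
tool_pos: [0.3905, 0.2665, 0.17]
ee_rot: [-3.141, 0.001, 1.268]
wrist_force: [-0.9, 1.0, 0.1]
width: 0.0447
finger_force: 29.9
```

Request:
carry_out(
  increments=[
    [255,[0,0,0],-8],
    [255,[0,0,0],-8],
    [255,[0,0,0],-8],
    [255,[0,0,0],0],
    [255,[0,0,0],0],
  ],
)

```text
time: 20.05
tool_pos: [0.3925, 0.2682, 0.1698]
ee_rot: [-3.141, 0.0, 1.682]
wrist_force: [-0.2, -0.2, -0.4]
width: 0.0443
finger_force: 29.9
```

```bash
python3 - <<'E'
from h import *
from go import go
go(.392,.268,.026,96.3)
o=lambda p:np.array(p)/3.8+[180,160]
for z in(.0,.06):print(cast("top",o([(430,395),(430,415),(390,280)]),z).round(3))
b=robot.snapshot("side")
cv2.imwrite("pics/a8.png",cv2.resize(b[200:350,260:420],None,fx=4,fy=4,interpolation=cv2.INTER_CUBIC))
E
```

```text
t20.1 pos [0.3925 0.2682 0.1698] yaw 96.3 shift mm [ -0.2  -0.5 143.8] twist 0.0 j6 0.37 w 0.0443 f 29.9
[[0.461 0.213]
 [0.449 0.214]
 [0.537 0.233]]
[[0.45  0.211]
 [0.439 0.211]
 [0.522 0.229]]
```

View pics/a8.png

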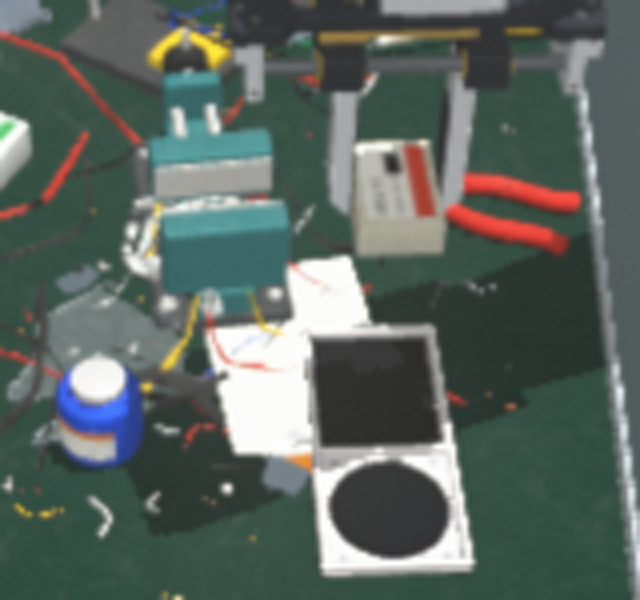

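```bash
python3 - <<'E'
from h import *
q=np.array([(360,143),(430,141),(443,215),(355,218)])/4+[260,200]
w=cast("side",q,.171);print(w.round(3),w.mean(0))
E
```

```text
[[0.409 0.242]
 [0.371 0.237]
 [0.366 0.295]
 [0.411 0.3  ]] [0.38916768 0.26863455]
```

Box is centred on the TCP. Lowering into the pocket.

Request:
carry_out(
  increments=[
    [255,[0,0,30],0],
    [255,[0,0,40],0],
    [255,[0,0,35],0],
    [255,[0,0,20],0],
    [255,[0,0,14],0],
    [255,[0,0,3],0],
    [255,[0,0,0],0],
    [255,[0,0,0],0],
  ],
)

```text
time: 20.9
tool_pos: [0.3935, 0.2688, 0.0291]
ee_rot: [3.14, -0.001, 1.684]
wrist_force: [-0.4, 0.3, -1.3]
width: 0.045
finger_force: 29.9
```

```bash
python3 go.py .392 .268 .0255 96.3
```

```text
t20.9 pos [0.3935 0.2688 0.0291] yaw 96.5 shift mm [-0.6 -1.6  3.6] twist 0.2 j6 0.37 w 0.0450 f 29.9
```

Request:
carry_out(
  increments=[
    [255,[-0.6,-1.6,3.6],0],
    [255,[0,0,0],0],
    [255,[0,0,0],0],
    [75,[0,0,0],0],
    [75,[0,0,0],0],
    [75,[0,0,0],0],
    [75,[0,0,-25],0],
    [75,[0,0,-45],0],
  ],
)

```text
time: 21.7
tool_pos: [0.3883, 0.266, 0.0913]
ee_rot: [-3.133, 0.003, 1.684]
wrist_force: [0.6, 0.2, -0.4]
width: 0.0666
finger_force: 0.0
```

Request:
carry_out(
  increments=[
    [0,[0,0,-45],0],
    [0,[0,0,-30],0],
    [0,[0,0,0],0],
    [0,[0,0,0],0],
  ],
)

```text
time: 22.1
tool_pos: [0.3913, 0.2676, 0.1698]
ee_rot: [3.14, -0.0, 1.684]
wrist_force: [-0.4, 0.0, -0.6]
width: 0.0927
finger_force: 0.0
```

```bash
python3 go.py .546 .311 .17 110
```

```text
t22.1 pos [0.3913 0.2676 0.1698] yaw 96.5 shift mm [ 25.6 158.6  -0. ] twist -13.5 j6 0.37 w 0.0927 f 0.0
```

Request:
carry_out(
  increments=[
    [0,[5,30,0],0],
    [0,[6,40,0],0],
    [0,[6,40,0],0],
    [0,[5,33,0],0],
    [0,[2.5,16.5,0],0],
    [0,[0,0,0],0],
    [0,[0,0,0],0],
  ],
)

```text
time: 22.8
tool_pos: [0.5456, 0.3094, 0.1667]
ee_rot: [-3.137, 0.001, 1.684]
wrist_force: [0.6, -0.2, 0.4]
width: 0.0941
finger_force: 0.0
```

```bash
python3 - <<'E'
from h import *
from go import go
go(.547,.310,.028,96.3)
b=robot.snapshot("side");a=robot.snapshot("top")
cv2.imwrite("pics/a9.png",cv2.resize(b[225:365,240:400],None,fx=4,fy=4,interpolation=cv2.INTER_CUBIC))
E
```

```text
t22.8 pos [0.5456 0.3094 0.1667] yaw 96.5 shift mm [  0.6   2.1 138.7] twist 0.2 j6 0.31 w 0.0941 f 0.0
```

View pics/a9.png

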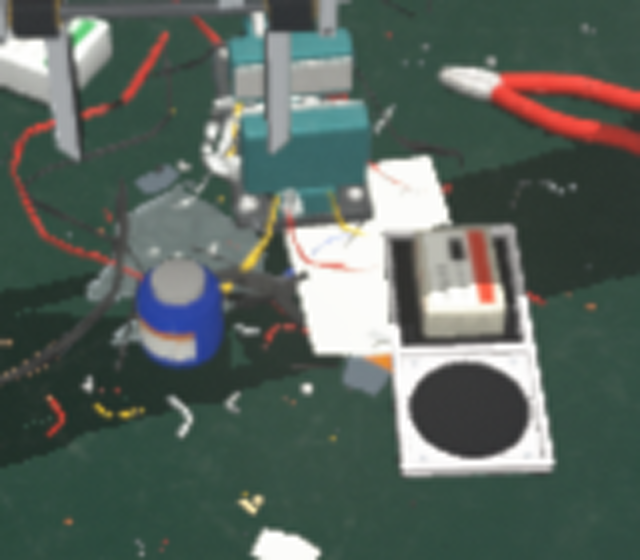

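The cream box lies in the white tray's long pocket (crop (460,285)), and the blue can (180,315) is below the jaws.

Request:
carry_out(
  increments=[
    [0,[0.6,1,30],0],
    [0,[0,0,30],0],
    [0,[0,0,30],0],
    [0,[0,0,30],0],
    [0,[0,0,12],0],
    [0,[0,0,5],0],
    [0,[0,0,0],0],
    [0,[0,0,0],0],
  ],
)

```text
time: 23.7
tool_pos: [0.5488, 0.3112, 0.0345]
ee_rot: [3.138, -0.001, 1.684]
wrist_force: [-0.2, -0.4, -0.3]
width: 0.0939
finger_force: 0.0
```

Request:
carry_out(
  increments=[
    [255,[0,0,0],0],
    [255,[0,0,0],0],
    [255,[0,0,0],0],
    [255,[0,0,0],0],
    [255,[0,0,0],0],
    [255,[0,0,-20],0],
    [255,[0,0,-40],0],
    [255,[0,0,-40],0],
  ],
)

```text
time: 24.5
tool_pos: [0.5469, 0.3103, 0.1321]
ee_rot: [-3.139, 0.001, 1.684]
wrist_force: [-0.5, 0.2, 0.3]
width: 0.0332
finger_force: 0.0
```

```bash
python3 go.py .383 .3535 .17 96.3
```

```text
t24.5 pos [0.5469 0.3103 0.1321] yaw 96.5 shift mm [  61.5 -158.1  -37.4] twist 0.2 j6 0.31 w 0.0332 f 0.0
```

Missed: width closed through with no force. Looking.

```bash
python3 - <<'E'
from h import *
b=robot.snapshot("side");a=robot.snapshot("top")
z=lambda i,x,y:cv2.resize(i[y:y+150,x:x+100],None,fx=4,fy=4,interpolation=cv2.INTER_CUBIC)
cv2.imwrite("pics/a10.png",np.hstack([z(a,200,150),z(b,240,215)]))
E
```

```text
(no output)
```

View pics/a10.png

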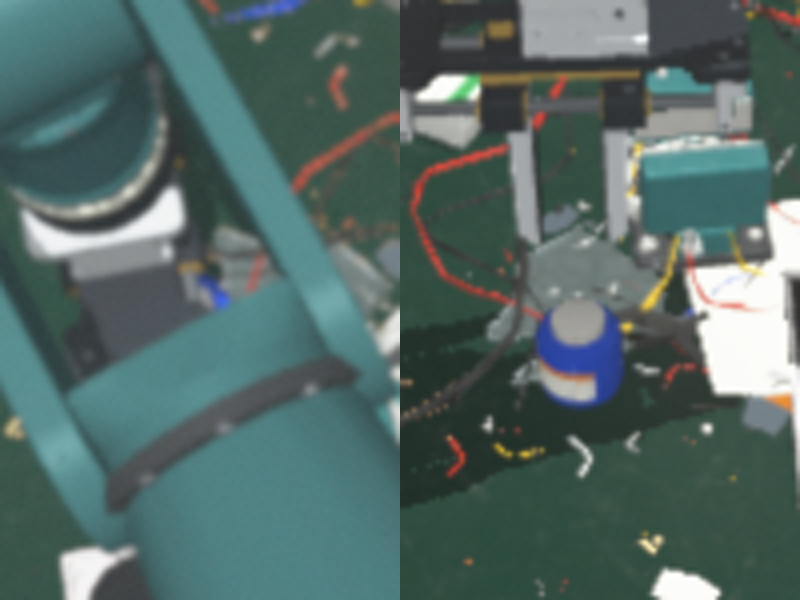

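The can still stands at the same place (side pixel (284,295)). The fingers simply had not finished closing when the lift began. I'll retry with a longer close.

Request:
carry_out(
  increments=[
    [30,[0,0,0],0],
    [30,[0,0,0],0],
    [30,[0,0,0],0],
    [30,[0,0,0],0],
    [30,[0,0,0],0],
    [30,[0,0,0],0],
    [30,[0,0,0],0],
    [30,[0,0,0],0],
  ],
)

```text
time: 25.4
tool_pos: [0.5478, 0.3107, 0.1324]
ee_rot: [3.142, -0.0, 1.684]
wrist_force: [0.2, -0.5, 0.0]
width: 0.0823
finger_force: 0.0
```

Request:
carry_out(
  increments=[
    [30,[1,0,30],0],
    [30,[0,0,30],0],
    [30,[0,0,25],0],
    [30,[0,0,14],0],
    [30,[0,0,5],0],
    [30,[0,0,0],0],
    [30,[0,0,0],0],
    [255,[0,0,0],0],
  ],
)

```text
time: 26.2
tool_pos: [0.5488, 0.3122, 0.0303]
ee_rot: [3.138, -0.001, 1.684]
wrist_force: [0.2, 0.5, -0.0]
width: 0.0778
finger_force: 0.0
```

Request:
carry_out(
  increments=[
    [255,[0,0,0],0],
    [255,[0,0,0],0],
    [255,[0,0,0],0],
    [255,[0,0,0],0],
    [255,[0,0,0],0],
    [255,[0,0,0],0],
    [255,[0,0,0],0],
    [255,[0,0,0],0],
  ],
)

```text
time: 27.0
tool_pos: [0.5476, 0.3117, 0.0286]
ee_rot: [3.142, -0.0, 1.684]
wrist_force: [-0.9, -0.0, 1.3]
width: 0.0467
finger_force: 30.0
```

Gripped at 46.7 mm with 30 N. Lift and carry.

Request:
carry_out(
  increments=[
    [255,[0,0,-20],0],
    [255,[0,0,-40],0],
    [255,[0,0,-45],0],
    [255,[0,0,-36],0],
    [255,[10,-25,0],0],
    [255,[15,-39,0],0],
    [255,[15,-39,0],0],
    [255,[12,-31,0],0],
  ],
)

```text
time: 27.8
tool_pos: [0.4065, 0.3483, 0.1687]
ee_rot: [-3.14, -0.0, 1.685]
wrist_force: [-0.7, -0.1, -1.2]
width: 0.0467
finger_force: 30.0
```

Request:
carry_out(
  increments=[
    [255,[9,-24,0],0],
    [255,[0,0,0],0],
    [255,[0,0,0],0],
  ],
)

```text
time: 28.1
tool_pos: [0.3838, 0.3544, 0.1692]
ee_rot: [3.141, 0.0, 1.685]
wrist_force: [0.0, -0.5, -1.5]
width: 0.0469
finger_force: 30.0
```

```bash
python3 - <<'E'
from h import *
from go import go
go(.383,.3535,.0335,96.3)
b=robot.snapshot("side")
cv2.imwrite("pics/a11.png",cv2.resize(b[225:375,280:440],None,fx=4,fy=4,interpolation=cv2.INTER_CUBIC))
E
```

```text
t28.1 pos [0.3838 0.3544 0.1692] yaw 96.6 shift mm [ -0.7  -1.  135.7] twist 0.3 j6 0.52 w 0.0469 f 30.0
```

View pics/a11.png

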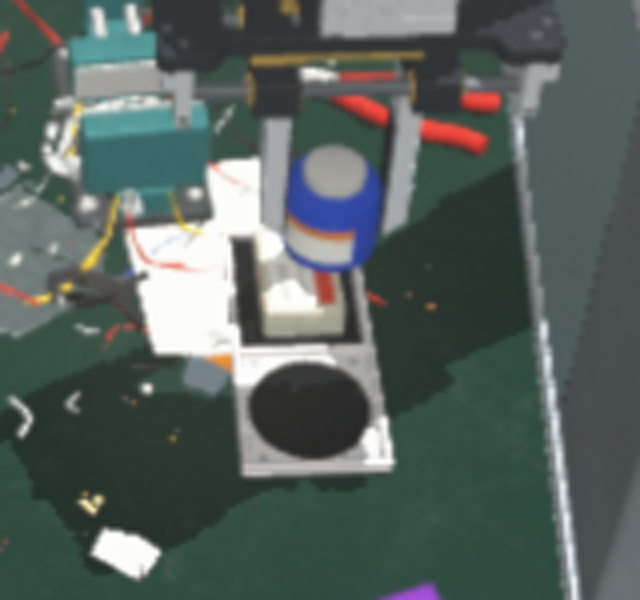

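```bash
python3 -c "
from h import *
print(cast('side',[(363.75,268)],.1926))"
```

```text
[[0.38229606 0.35871154]]
```

Request:
carry_out(
  increments=[
    [255,[-0.7,-1,30],0],
    [255,[0,0,40],0],
    [255,[0,0,20],0],
    [255,[0,0,0],0],
  ],
)

```text
time: 28.55
tool_pos: [0.3817, 0.3512, 0.0749]
ee_rot: [-3.134, 0.005, 1.683]
wrist_force: [-0.4, -0.0, -1.5]
width: 0.0466
finger_force: 30.0
```

Request:
carry_out(
  increments=[
    [255,[0,0,25],0],
    [255,[0,0,13],0],
    [255,[0,0,5],0],
    [255,[0,0,0],0],
    [255,[0,0,0],0],
    [255,[0,0,0],0],
  ],
)

```text
time: 29.15
tool_pos: [0.3836, 0.3541, 0.0377]
ee_rot: [3.14, -0.001, 1.684]
wrist_force: [0.1, -0.4, -1.8]
width: 0.0468
finger_force: 30.0
```

```bash
python3 go.py .383 .352 .0335 96.3
```

```text
t29.1 pos [0.3836 0.3541 0.0377] yaw 96.5 shift mm [-2.  -0.9  4.2] twist 0.2 j6 0.52 w 0.0468 f 30.0
```

Request:
carry_out(
  increments=[
    [255,[-2,-1,4],0],
    [255,[0,0,0],0],
    [255,[0,0,0],0],
    [60,[0,0,0],0],
    [60,[0,0,0],0],
    [60,[0,0,0],0],
    [60,[0,0,0],0],
    [60,[0,0,0],0],
  ],
)

```text
time: 29.95
tool_pos: [0.3821, 0.3515, 0.0325]
ee_rot: [3.141, -0.0, 1.684]
wrist_force: [-0.3, -0.2, -0.8]
width: 0.0721
finger_force: 0.0
```

Request:
carry_out(
  increments=[
    [60,[0,0,-20],0],
    [60,[0,0,-40],0],
    [60,[0,0,-45],0],
    [60,[0,0,-30],0],
    [60,[-40,0,0],0],
    [60,[-40,0,0],0],
    [60,[-40,0,0],0],
    [60,[-40,0,0],0],
  ],
)

```text
time: 30.75
tool_pos: [0.4001, 0.1911, 0.1676]
ee_rot: [3.141, -0.0, 1.685]
wrist_force: [0.0, -0.0, 0.3]
width: 0.0716
finger_force: 0.0
```

Request:
carry_out(
  increments=[
    [60,[-40,0,0],0],
    [60,[-40,0,0],0],
    [60,[-40,0,0],0],
    [60,[0,0,0],0],
    [60,[0,0,0],0],
    [60,[0,0,0],0],
  ],
)

```text
time: 31.35
tool_pos: [0.4137, 0.0741, 0.1674]
ee_rot: [3.142, -0.001, 1.685]
wrist_force: [0.2, 0.3, -0.2]
width: 0.0719
finger_force: 0.0
```

```bash
python3 - <<'E'
from h import *
b=robot.snapshot("side");a=robot.snapshot("top")
z=lambda i,x,y,w:cv2.resize(i[y:y+150,x:x+w],None,fx=4,fy=4,interpolation=cv2.INTER_CUBIC)
cv2.imwrite("pics/a12.png",np.hstack([z(a,205,190,100),z(b,310,240,100)]))
E
```

```text
(no output)
```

View pics/a12.png

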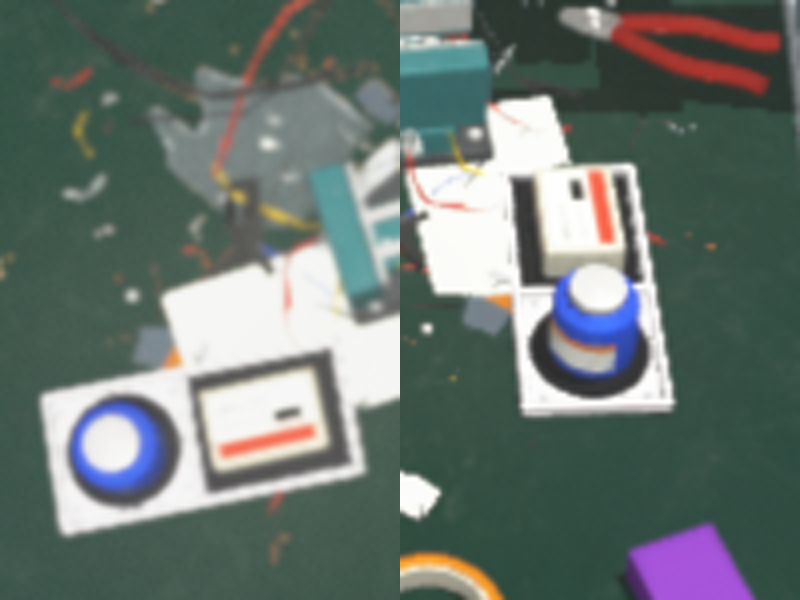

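The blue can stands upright on its liner (left crop (112,445)). The cream box lies flat along its pocket (270,420). Handing in.

```bash
python3 -c "
from bench import robot
print(robot.close_job())"
```

```text
the job is handed in; nothing more can be done
None
```

Both kits are made up and the job is handed in: yellow box and green jar in the orange tray, red-striped cream box and blue can in the white tray, everything released, spares left in place, done in about 31 s; no score was returned, and the first grip on the blue can missed but the retry held.

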